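Set the slicing stop and squeeze its cam lever shut

ROBOT

A 7-joint arm with a two-finger parallel gripper is mounted at the origin on a cart in front of the work surface, level with it; the furniture and walls round the work are solid. World frame = base frame: x ahead of the robot, y to its left, z up, the work surface at z = 0. Lengths are in m, angles in rad, forces in N, time in s.
With the tool pointing down it reaches from about 0.4 to 0.9 m from the base axis. Payload 5.6 kg.
Tool frame: the origin (TCP) lies between the finger pads; the fingertips stand arm.tips_ahead ahead of it and the grasp point (between the pads) lies 6 mm ahead of it (arm.tips_ahead is the distance from the TCP to the fingertips, in m); z points along the fingers, y is the line along which they close (so a half turn about z gives the same grasp; the last joint's range is limited). The gripper opens to 92 mm and grips with 3 to 60 N. Pads are 20 mm wide; open, the fingers measure 128 mm over their backs; the gripper's body (75 mm by 189 mm) begins 69 mm behind the grasp point.
Start: joints at [1.278, 0.468, -0.012, 1.603, 0.006, 1.071, -0.056], TCP at [0.161, -0.63, 0.24] pointing down, gripper open.
Joint ranges: [-2.53, 2.53], [-0.31, 2.02], [-1.57, 1.55], [0.28, 2.44], [-1.29, 4.43], [0.15, 1.84], [-2.92, 2.92]. Speed limits (rad/s): [2.57, 2.57, 3.14, 3.14, 3.14, 3.14, 3.14].

INTERFACE

Orientations are given as a unit quaternion [w, x, y, z].
In Python, from workcell import arm gives the robot as it stands. The module is installed in compiled form; this text tells all that it offers.
- The arm moves only by the shell command python3 -m pendant 'ROWS' [FORCE]. ROWS is JSON, a list of rows, each a list of 7 numbers: the turn, a rotation vector about the tool's x, y, z in degrees, then the shift along the tool's x, y, z in mm, then the closure, from -1 (fully open) to 1 (shut), so that 0 is half open. A call has 1 to 10 rows; each row is the pose to reach, as a shift and turn from the pose commanded when the call began, along the tool's axes at that moment; what a row does not reach only later rows make up. A row lasts 1/8 s, in which the tool goes at most 62.5 mm and 10.7 degrees, less where a joint would pass 70% of its speed; a pose out of reach is approached as far as the arm can. A call with a gripper value outside its range is refused whole. The fingers move at their own pace and stop on an object; FORCE is the grip in N (left out, the last holds). Time passes only in rows, so rows that repeat a pose let the fingers close. It gives the time, the measured TCP pose, the force, the opening and the grip force at its end, in the units of the state.
- arm.observe(): the state, without advancing time (a new reading comes with each control period).
- arm.capture(name): name is "scene" or "top" or "wrist"; returns a dict with "color" (384x512x3 uint8, blue, green, red), "fovy" (degrees; the focal length in pixels is half the picture's height over the tangent of half this angle, whatever the lens; pixels are square), "cx", "cy" (the principal point, pixels), "R" (3x3) and "t" (3): a world point X has camera coordinates R X + t. Camera axes: x right, y down, z forward; pixel columns grow to the right and rows downward; lengths in m; the calibration is good to about 2 mm. A picture is of the moment at which its call begins. There is no depth.
- arm.close_job(): hands the job in; it is judged then, once.
The state is a dict: "time_s": time; "joint_positions": joint angles; "qvel": joint speeds; "effort": joint torques, N m; "ee_pos": TCP position; "tcp_rot": TCP orientation; "contact_force": force on the tool from outside, world axes, zero at the start; "ft_torque": the same for the moment, N m; "width": finger opening in m; "grip_force": force on a finger pad.
Only numpy, scipy, OpenCV 4.12 (cv2) and the standard library are available. Lean on these libraries where they do the work, as an engineer would, in place of code of your own. Each camera call takes 0.05 s, during which the arm holds its last target. There are 200 camera calls.

TASK

The slicing guide on the cutting board has a spring-loaded sliding leg. With its cam lever still open, slide the leg along the rail until its pointer lines up with the fin of the index clip, then, holding it there, press the cam lever fully shut against the thumb plate. Finish still gripping lever and plate firmly between the fingers with the leg at the mark (do not let go), and leave the clip and everything else on the worktop where it is.

Things in the scene. Friction and masses are not known exactly. Their poses are not given: they have to be found in the camera images.
- guide: slicing guide, fixed: aluminium rail 40 mm wide (x), 270 long (y), 22 high, with black end caps, along the robot-side edge of a walnut board 160x250x18 mm lying at guide x 23 to 183 mm. Origin: centre of the rail's underside; x across the rail to the board, y along the rail to the upright fence at its left end (y 121 to 127, x 18 to 143 mm, top z 60 mm), z up
- leg (a joint): slide of the black sliding leg along guide +y, from 0 at its home end (right), where it starts, to 0.135 m. A spring always pulls it home with 3 N (at 0) to 4.4 N (far end), plus 0.8 N slide friction: it runs back when let go, even with the lever shut
- leg_grip (a point): point on the leg midway between thumb plate and shut lever, at guide x 0, z 65 mm: the place to hold. Leg x, y below count from here. The leg's saddle is 48 mm wide, its top at z 35 mm; its aluminium arm reaches over the board at leg y +36 to +42 mm (x 20 to 70 mm, z 22 to 46 mm)
- leg_plate: fixed black part of the leg: upright thumb plate (leg x +7 to +15 mm, y -32 to +28, z 34 to 82 mm), joined at its +y end to an upright cross wall (leg x -15 to +52, y +28 to +34, z 34 to 80 mm). The side of a finger can push against this wall to drive the leg to +y. Origin under leg_grip at worktop height, axes as the guide's
- lever (a joint): cam lever hinge, an axis along y at leg x -11, z 36 mm. 0 = shut: flap upright beside the plate, both together 30 mm thick (leg x -15 to +15 mm). Grows to 0.6 rad as the flap leans out to the robot; starts at 0.40 to 0.55 rad (flap and plate then 48 to 54 mm wide at the top). Stiff: about 11 N at its top moves it; it stays where left
- lever_flap: steel flap of the cam lever, on the robot side of the thumb plate: leg y -24 to +20 mm, 8 mm thick, 50 mm high from the hinge. Origin on the hinge axis; z up along the flap, x to the plate
- lever_top (a point): middle of the flap's rounded (8 mm) top edge, 46 mm from the hinge; with the lever shut at leg x -11, z 82 mm
- leg_pointer (a point): tip of the small steel pointer, 3 mm wide, sticking out of the leg on the robot side, at leg y +39.5 mm, guide x -35, z 31 mm
- clip_mark (a point): inner end of the 3 mm thick upright steel fin on the index clip, a small black block on the robot side of the rail; the fin runs from guide x -37 to -68 mm, top z 31 mm. It lies 50 to 125 mm in +y from the pointer's home. Axes as the guide's. The leg is at the mark when pointer and fin are in line (same guide y). It takes 30 N to shift the clip
- lemon: lemon, 78x55x56 mm, lying on the board; a bystander; origin under it
- lime: lime, 50 mm, on the worktop left of the guide; bystander; origin under it
- jigger: steel double-ended jigger, 43 mm across, 95 mm high, right of the guide; bystander; origin under it
- cup: steel cup, 47 mm across, 82 mm high, on the right; bystander; origin under it
- matches: matchbox, 36x53x15 mm, on the right; bystander; origin under it
- muddler: walnut muddler lying on its side, 31x202x32 mm, on the right; bystander; origin under it

How it is judged:
By the outcome, as a careful person would: the job done as asked, in the order asked, and still so for the second after the job is handed in, while the arm keeps its last pose, push and grip.
It also fails if it takes over 38 s, if anything falls off the work surface, if the arm or the gripper's body presses on something with over 40 N, if the wrist force passes 120 N, or if a joint passes its speed limit or range.

## Working session

There is one attempt and no reset: what is moved stays moved. The work goes in short steps, Python scripts to look and compute and a shell command to move; the robot and the scene stay as the last step left them, time stands still between calls to the robot, and variables do not carry over. Pictures are saved under pics/ and viewed, at most 10 in all, crops included, and the job is handed in when it is done.

```bash
mkdir -p pics
cat > h.py <<'E'
import numpy as np, cv2, pickle
from workcell import arm
def cap(n,f):
    c=arm.capture(n); cv2.imwrite('pics/%s.png'%f,c['color']); pickle.dump(c,open('pics/%s.pkl'%f,'wb')); return c
def ld(f): return pickle.load(open('pics/%s.pkl'%f,'rb'))
def foc(c): return c['color'].shape[0]/2/np.tan(np.radians(c['fovy'])/2)
def proj(c,X):
    p=np.atleast_2d(X)@np.array(c['R']).T+c['t']; return p[:,:2]/p[:,2:]*foc(c)+[c['cx'],c['cy']]
def ray(c,u,v,z):
    R=np.array(c['R']); d=R.T@[(u-c['cx'])/foc(c),(v-c['cy'])/foc(c),1]; o=-R.T@np.array(c['t']); return o+d*(z-o[2])/d[2]
E
python3 - <<'E'
from h import *
for n in ['scene','top']:
    c=cap(n,n+'0'); print(n,c['fovy'],-np.array(c['R']).T@c['t'])
a=cv2.imread('pics/top0.png'); 
s=arm.observe(); print(s, arm.tips_ahead)
E
```

```text
scene 46.06874075767193 [-0.61670736 -0.5110042   1.029666  ]
top 55.46462568073126 [0.26557249 0.05847256 1.24208987]
{'time_s': 0.1, 'joint_positions': array([ 1.27802199,  0.46826564, -0.01156843,  1.60352238,  0.00603342,
        1.0714326 , -0.0562562 ]), 'qvel': array([ 0.0006549 , -0.00144072, -0.00173872, -0.00151805, -0.00095754,
        0.00035004, -0.00119415]), 'effort': array([ 1.03985869e-03, -5.21646667e+01, -1.23064805e-02, -2.44366640e+01,
       -5.67458407e-02,  1.40904970e-02,  8.25943721e-05]), 'ee_pos': array([ 0.16045727, -0.629378  ,  0.2387546 ]), 'tcp_rot': array([-7.77364084e-04,  9.92213616e-01,  1.24545192e-01, -1.78374024e-04]), 'contact_force': array([-0.37853786, -0.00065014, -0.38295051]), 'ft_torque': array([-0.00948822,  0.01204713, -0.01769196]), 'grip_force': 0.0, 'width': 0.09179666251903781} 0.025
```

View pics/top0.png

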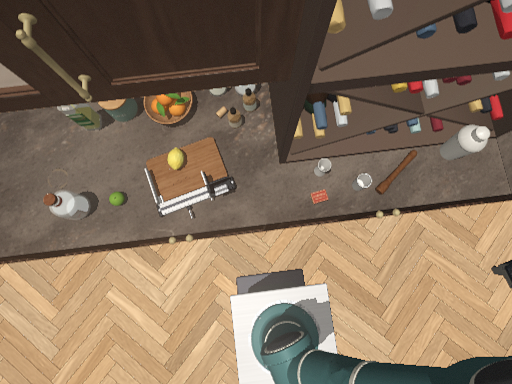

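View pics/scene0.png

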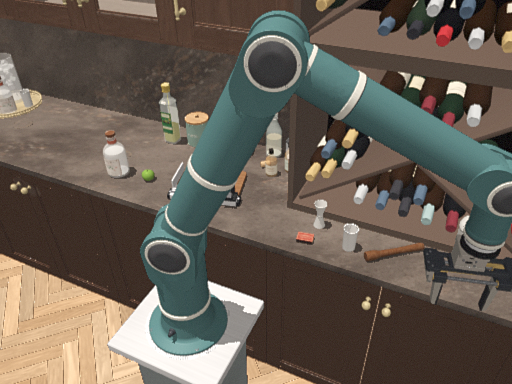

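The top view shows the guide near px (195,195), board above it, lemon (176,158), lime (117,199), jigger (323,168), matches (319,197). I'll enlarge the guide.

Run:
```python
from h import *
c=ld('top0'); a=c['color'][130:225,130:245]; cv2.imwrite('pics/topz.png',cv2.resize(a,None,fx=6.5,fy=6.2,interpolation=cv2.INTER_CUBIC))
print(ray(c,195,198,.02),ray(c,160,212,.02),ray(c,233,185,.02),np.array(c['R']))
```

```text
[0.4802349  0.24026956 0.02      ] [0.44725228 0.360981   0.02      ] [0.50905214 0.10782808 0.02      ] [[-0.1218028  -0.99255349 -0.00128782]
 [-0.97026747  0.11934114 -0.21056764]
 [ 0.20915334 -0.0243982  -0.97757844]]
```

View pics/topz.png

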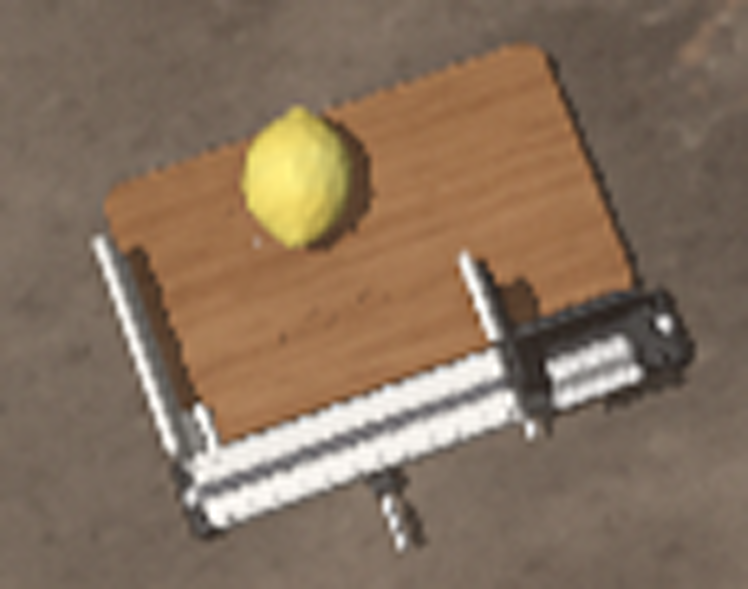

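The zoom shows: board corners (540,48), (632,285), (108,192); fence outer end (98,238); pointer tip (532,432); clip fin from about (385,485) to (405,548). Fitting the guide pose.

```bash
cat >> h.py <<'E'
def g2w(p,X):
    X=np.atleast_2d(X); c,s=np.cos(p[2]),np.sin(p[2])
    return np.c_[p[0]+c*X[:,0]-s*X[:,1],p[1]+s*X[:,0]+c*X[:,1],X[:,2]]
E
python3 - <<'E'
from h import *
from scipy.optimize import least_squares
c=ld('top0')
P=np.array([[.183,-.120,.018],[.178,-.125,.018],[.023,-.125,.018],[.178,.125,.018],[.143,.124,.06],[.018,.124,.06]])
U=np.array([[532,44],[549,60],[634,285],[106,200],[98,236],[175,452]])/[6.5,6.2]+130-0.5+.5/6.3
f=lambda p:(proj(c,g2w(p,P))-U).ravel()
r=least_squares(f,[.48,.24,.24]); print(r.x,f(r.x).round(1))
p=r.x
def inv(X): 
    d=X[:2]-p[:2]; k,s=np.cos(p[2]),np.sin(p[2]); return [k*d[0]+s*d[1],-s*d[0]+k*d[1]]
for n,u,z in [('ptr',(532,432),.031),('fin_in',(388,487),.031),('fin_out',(405,548),.031)]:
    q=np.array(u)/[6.5,6.2]+129.6; print(n,inv(ray(c,*q,z)))
s=arm.observe(); 
from scipy.spatial.transform import Rotation as R
q=s['tcp_rot']; M=R.from_quat(np.r_[q[1:],q[0]]).as_matrix(); print(M.round(3))
E
```

```text
[0.48524254 0.23678546 0.23974476] [ 0.2 -0.3 -0.6 -2.1  1.3  2.  -0.6 -0.2  0.2  0.2 -0.4  0.2]
ptr [np.float64(-0.02991117836928342), np.float64(-0.04668602451139936)]
fin_in [np.float64(-0.03194380788940178), np.float64(0.03221047049886359)]
fin_out [np.float64(-0.06608051635502056), np.float64(0.03452547585722224)]
[[ 0.969  0.247 -0.001]
 [ 0.247 -0.969  0.001]
 [-0.    -0.002 -1.   ]]
```

```bash
python3 - <<'E'
from h import *
c=ld('top0'); p=[.48524,.23679,.23974]
for u in [(283,161),(500,140),(365,181),(323,168)]: print(u,ray(c,*u,0).round(3),ray(c,*u,.3).round(3))
print(g2w(p,[[0,-.087,0],[0,-.007,0]]))
E
python3 -m pendant '[[0,0,-10,60,-60,-20,-1],[0,0,-20,120,-120,-40,-1],[0,0,-30,175,-175,-40,-1],[0,0,-40,230,-230,-40,-1],[0,0,-50,280,-280,-40,-1],[0,0,-60,320,-330,-40,-1],[0,0,-60,351,-380,-40,-1],[0,0,-60,351,-406,-40,-1],[0,0,-60,351,-406,-40,-1]]'
```

```text
(283, 161) [ 0.577 -0.075  0.   ] [ 0.502 -0.043  0.3  ]
(500, 140) [ 0.559 -0.851  0.   ] [ 0.488 -0.631  0.3  ]
(365, 181) [ 0.471 -0.348  0.   ] [ 0.422 -0.249  0.3  ]
(323, 168) [ 0.535 -0.21   0.   ] [ 0.47  -0.145  0.3  ]
[[0.50589816 0.15227822 0.        ]
 [0.48690215 0.2299902  0.        ]]
time_s: 1.23
ee_pos: [0.4006, -0.1469, 0.2795]
tcp_rot: [0.0, 0.796, 0.605, -0.0]
contact_force: [1.9, -0.5, 0.1]
width: 0.0917
grip_force: 0.0
```

```bash
python3 -m pendant '[[0,0,-8,60,-15,0,-1],[0,0,-15,120,-25,0,-1],[0,0,-22,180,-25,0,-1],[0,0,-29.4,240,-10,20,-1],[0,0,-29.4,300,5,50,-1],[0,0,-29.4,330,13,60,-1],[0,0,-29.4,330,13,60,-1],[0,0,-29.4,330,13,60,-1]]'
python3 - <<'E'
from h import *
c=cap('wrist','w1'); cv2.imwrite('pics/w1b.png',cv2.resize(c['color'],(800,600)))
print(c['fovy'],-np.array(c['R']).T@c['t'],np.array(c['R']).round(2),arm.observe()['contact_force'])
E
```

```text
time_s: 2.22
ee_pos: [0.5017, 0.1638, 0.2193]
tcp_rot: [-0.0, 0.618, 0.786, -0.001]
contact_force: [-0.1, -0.3, 0.2]
width: 0.0921
grip_force: 0.0
71.74318110620337 [0.48388745 0.23381405 0.36420898] [[ 0.97  0.24 -0.  ]
 [ 0.23 -0.94  0.26]
 [ 0.06 -0.25 -0.97]] [-0.13260281  0.35867805 -0.60393816]
```

View pics/w1b.png

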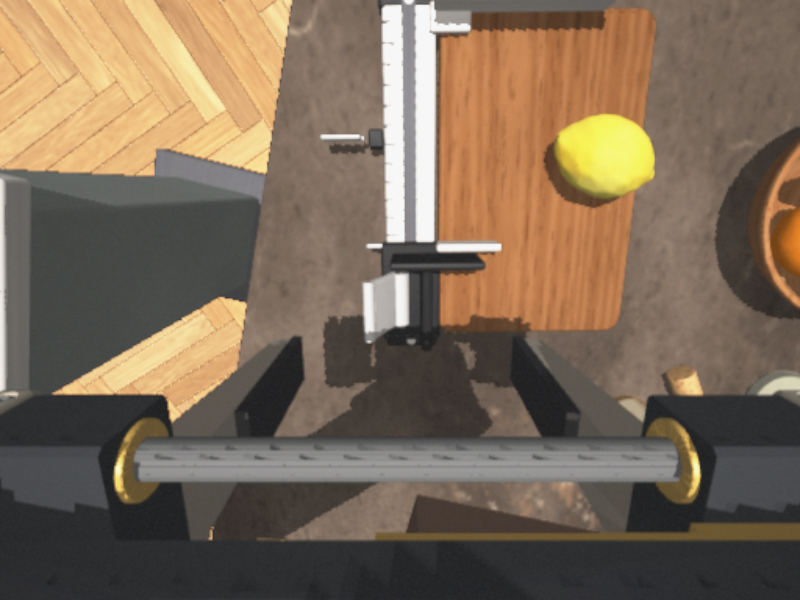

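The wrist view shows, in 800x600 pixels, pointer tip (368,246), fin (321..363,137.5), cross wall (390–485,262), open flap top edge near (365–372,280–342), and rail edges at columns 384 and 438. Measuring with these.

Run:
```python
from h import *
c=ld('w1'); k=512/800; p=[.48524,.23679,.23974]
def g(u,v,z):
    X=ray(c,u*k,v*k,z); d=X[:2]-p[:2]; C,s=np.cos(p[2]),np.sin(p[2]); return (np.array([C*d[0]+s*d[1],-s*d[0]+C*d[1]])*1000).round(1)
for n,u,v,z in [('ptr',368,246,.031),('fin in',363,138,.031),('fin out',321,137,.031),('railL top',384,30,.022),('railL bot',387.5,240,.022),('railR top',436,60,.022),('railR bot',437,235,.022),('board NR',612,331,.018),('board FR',655,30,.018),('boardR',630,250,.018),('wall -y top',435,269,.08),('wall right end',486,266,.08),('arm tip',501,247,.046),('flaptop',365,282,.076),('fence',540,10,.06)]: print(n,g(u,v,z))
s=arm.observe(); X=s['ee_pos']; d=X[:2]-p[:2]; C,s_=np.cos(p[2]),np.sin(p[2]); print('tcp',C*d[0]+s_*d[1],-s_*d[0]+C*d[1])
a=c['color']; print(cv2.imwrite('pics/w1z.png',cv2.resize(a[75:225,195:330],None,fx=4,fy=4,interpolation=cv2.INTER_CUBIC)))
```

```text
ptr [-33.3 -48. ]
fin in [-35.1  33.5]
fin out [-66.7  34.2]
railL top [-18.8 108.2]
railL bot [-18.  -44.3]
railR top [19.5 88.6]
railR bot [ 22.7 -40.2]
board NR [ 179.  -124.8]
board FR [180.6 109.6]
boardR [184.8 -53.1]
wall -y top [ 17.6 -57.4]
wall right end [ 53.  -55.2]
arm tip [ 70.3 -46.7]
flaptop [-31.8 -67.6]
fence [ 83.1 107.3]
tcp -0.00122078848784693 -0.07531692056519407
True
```

View pics/w1z.png

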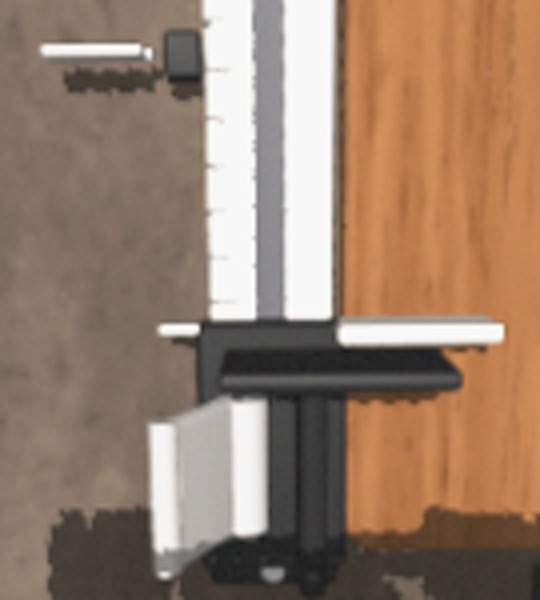

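```bash
python3 -m pendant '[[0,0,0,0,-3,50,-0.83],[0,0,0,0,-3,90,-0.83],[0,0,0,0,-3,120,-0.83],[0,0,0,0,-3,140,-0.83],[0,0,0,0,-3,148,-0.83],[0,0,0,0,-3,148,-0.83]]' 20
```

```text
time_s: 3.02
ee_pos: [0.4996, 0.1636, 0.072]
tcp_rot: [0.0, 0.618, 0.786, 0.0]
contact_force: [0.4, 0.3, -0.1]
width: 0.0839
grip_force: 0.0
```

```bash
python3 -m pendant '[[0,0,0,5,0,0,-0.83],[0,0,0,10,0,0,-0.83],[0,0,0,20,0,0,-0.83],[0,0,0,30,0,0,-0.83],[0,0,0,40,0,0,-0.83],[0,0,0,50,0,0,-0.83],[0,0,0,60,0,0,-0.83],[0,0,0,70,0,0,-0.83],[0,0,0,75,0,0,-0.83],[0,0,0,75,0,0,-0.83]]'
python3 - <<'E'
from h import *
c=cap('wrist','w2'); cv2.imwrite('pics/w2b.png',cv2.resize(c['color'][60:360,110:400],None,fx=2,fy=2,interpolation=cv2.INTER_CUBIC))
E
```

```text
time_s: 4.28
ee_pos: [0.4816, 0.237, 0.0718]
tcp_rot: [0.0, 0.617, 0.787, 0.0]
contact_force: [0.9, -1.1, 2.4]
width: 0.084
grip_force: 1.4
```

View pics/w2b.png

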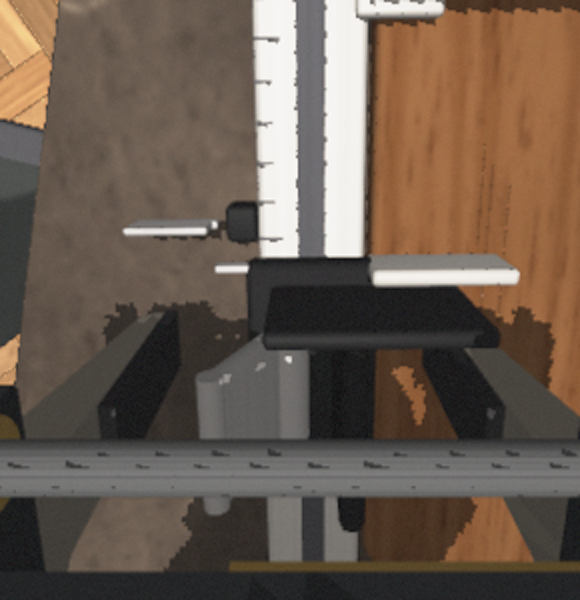

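Run:
```python
from h import *
c=ld('w2'); p=[.48524,.23679,.23974]
def g(u,v,z):
    X=ray(c,u/2+110-.25,v/2+60-.25,z); d=X[:2]-p[:2]; C,s=np.cos(p[2]),np.sin(p[2]); return (np.array([C*d[0]+s*d[1],-s*d[0]+C*d[1]])*1000).round(1)
for n,u,v in [('ptr',217,268.5),('ptr',240,268.5),('fin in',207,231.5),('fin out',125,231.5)]: print(n,g(u,v,.031))
a=c['color']
for col in (222,226): print(col,[int(x) for x in a[180:202,col].sum(1)])   # pointer cols full
for col in (180,190,205): print(col,[int(x) for x in a[165:185,col].sum(1)])
```

```text
ptr [-34.7  21.4]
ptr [-26.4  21.4]
fin in [-37.7  35.1]
fin out [-66.9  35.1]
222 [294, 296, 293, 296, 297, 302, 298, 296, 298, 295, 291, 319, 406, 658, 707, 669, 459, 284, 277, 277, 269, 273]
226 [137, 266, 303, 309, 309, 305, 304, 293, 295, 299, 256, 317, 430, 666, 712, 666, 452, 300, 293, 295, 292, 292]
180 [290, 282, 282, 283, 297, 323, 341, 346, 356, 595, 696, 663, 472, 321, 287, 285, 275, 281, 273, 264]
190 [262, 264, 260, 260, 285, 321, 345, 351, 322, 601, 689, 653, 418, 186, 139, 241, 272, 281, 276, 281]
205 [286, 293, 289, 289, 313, 340, 349, 351, 431, 660, 705, 655, 401, 237, 267, 272, 271, 266, 266, 265]
```

The pointer (row 268) is about 13.8 mm short of the fin (row 231). I'll push 14 mm more and check.

```bash
python3 -m pendant '[[0,0,0,5,0,0,-0.83],[0,0,0,10,0,0,-0.83],[0,0,0,13,0,0,-0.83],[0,0,0,14,0,0,-0.83],[0,0,0,14,0,0,-0.83]]'
cat >> h.py <<'E'
def align(f):
    c=cap('wrist',f); p=[.48524,.23679,.23974]
    G=lambda gx,gy:proj(c,g2w(p,[[gx/1000,gy/1000,.031]]))[0]
    out=[]
    for gxs in ([-32,-30,-28],[-60,-53,-46]):
        ys=np.arange(15,50,.1); pr=[]
        for gx in gxs:
            P=np.array([G(gx,y) for y in ys]).astype(np.float32)
            v=cv2.remap(c['color'].astype(np.float32).sum(2),P[None,:,0],P[None,:,1],cv2.INTER_LINEAR)[0]; pr.append(v)
        v=np.median(pr,0); w=np.clip(v-480,0,None); out.append(((w*ys).sum()/w.sum()).round(2))
    print('ptr y, fin y',out)
E
python3 - <<'E'
from h import *
align('w3'); a=ld('w3')['color']; cv2.imwrite('pics/w3b.png',cv2.resize(a[90:300,110:390],None,fx=2.5,fy=2.5,interpolation=cv2.INTER_CUBIC))
E
```

```text
time_s: 4.95
ee_pos: [0.4783, 0.2502, 0.0715]
tcp_rot: [0.0, 0.618, 0.786, 0.0]
contact_force: [0.9, -3.7, 3.3]
width: 0.0843
grip_force: 2.1
ptr y, fin y [np.float64(34.92), np.float64(35.47)]
```

View pics/w3b.png

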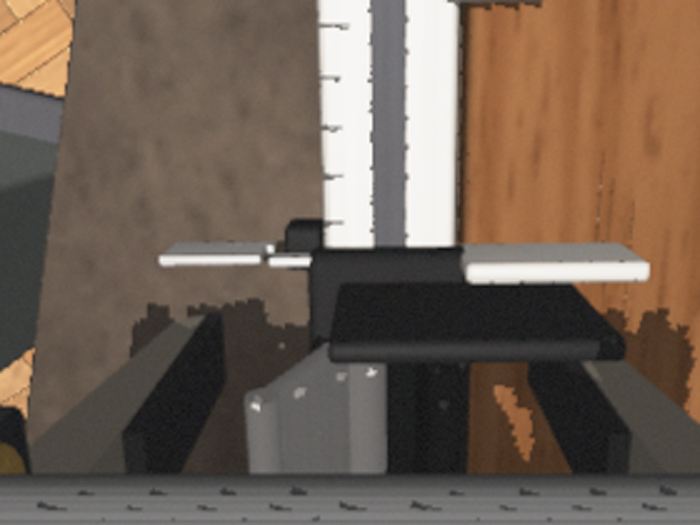

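```bash
python3 -m pendant '[[0,0,0,0.5,0,0,-0.83],[0,0,0,0.5,0,0,-0.6],[0,0,0,0.5,1,0,-0.4],[0,0,0,0.5,2,0,-0.2],[0,0,0,0.5,3,0,-0.1],[0,0,0,0.5,3,0,-0.1]]' 40
python3 - <<'E'
from h import *
align('w4'); p=[.48524,.23679,.23974]; d=arm.observe()['ee_pos'][:2]-p[:2]; print(np.cos(p[2])*d[0]+np.sin(p[2])*d[1])
E
```

```text
time_s: 5.75
ee_pos: [0.4748, 0.2499, 0.0707]
tcp_rot: [-0.002, 0.618, 0.786, -0.006]
contact_force: [-13.0, -7.3, 12.8]
width: 0.0507
grip_force: 13.2
ptr y, fin y [np.float64(35.59), np.float64(35.4)]
-0.007087783202752599
```

```bash
python3 -m pendant '[[0,0,0,0,2,0,0.05],[0,0,0,0,4,0,0.15],[0,0,0,0,5,0,0.25],[0,0,0,0,6,0,0.35],[0,0,0,0,6,0,0.5],[0,0,0,0,6,0,0.7],[0,0,0,0,6,0,0.7]]' 45
python3 - <<'E'
from h import *
align('w5'); p=[.48524,.23679,.23974]; d=arm.observe()['ee_pos'][:2]-p[:2]; print(np.cos(p[2])*d[0]+np.sin(p[2])*d[1])
E
```

```text
time_s: 6.68
ee_pos: [0.4826, 0.2519, 0.0706]
tcp_rot: [-0.002, 0.617, 0.787, -0.004]
contact_force: [-6.6, -6.4, 6.7]
width: 0.0287
grip_force: 48.9
ptr y, fin y [np.float64(35.81), np.float64(35.45)]
0.001105333618674396
```

Run:
```python
from h import *
a=ld('w5')['color']; cv2.imwrite('pics/w5b.png',cv2.resize(a[160:290,150:350],None,fx=4,fy=4,interpolation=cv2.INTER_CUBIC))
```

```text
(no output)
```

View pics/w5b.png

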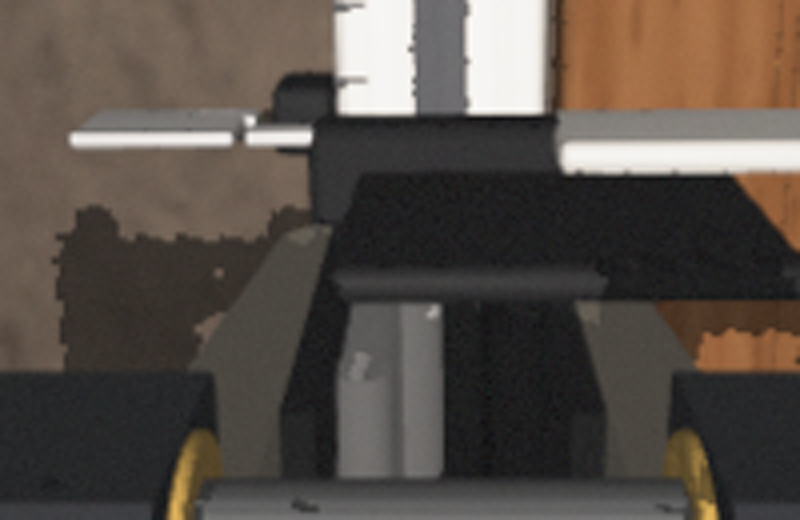

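```bash
python3 -m pendant '[[0,0,0,-0.4,0,0,0.7],[0,0,0,-0.4,0,0,0.7],[0,0,0,-0.4,0,0,0.7],[0,0,0,-0.4,0,0,0.7]]' 50
python3 - <<'E'
from h import *
align('w6')
E
```

```text
time_s: 7.22
ee_pos: [0.4827, 0.2518, 0.0706]
tcp_rot: [-0.002, 0.617, 0.787, -0.004]
contact_force: [-7.5, -5.7, 6.0]
width: 0.0293
grip_force: 53.3
ptr y, fin y [np.float64(35.74), np.float64(35.43)]
```

```bash
python3 -m pendant '[[0,0,0,-0.5,0,0,0.7],[0,0,0,-0.5,0,0,0.7],[0,0,0,-0.5,0,0,0.7],[0,0,0,-0.5,0,0,0.7],[0,0,0,-0.5,0,0,0.7],[0,0,0,-0.5,0,0,0.7]]' 50
python3 - <<'E'
from h import *
align('w7')
E
```

```text
time_s: 8.02
ee_pos: [0.4828, 0.2514, 0.0706]
tcp_rot: [-0.002, 0.617, 0.787, -0.004]
contact_force: [-7.3, -4.9, 7.0]
width: 0.0292
grip_force: 53.3
ptr y, fin y [np.float64(35.28), np.float64(35.54)]
```

Pointer and fin now agree to about 0.3 mm. The lever is shut (opening 29 mm) and the grip is 53 N, so I'm handing in.

```bash
python3 -c "from workcell import arm; print(arm.close_job())"
```

```text
the job is handed in; nothing more can be done
None
```

The job is handed in: the leg is at the mark (pointer within about 0.3 mm of the fin, measured from the wrist camera), the cam lever is shut against the plate, and the gripper still holds both at about 53 N; the arm finished at 8 s and the clip's fin measured in the same place throughout.

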